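# Set the ribbon brake to the blue mark

## Task

Set the ribbon brake for the next gift box: push its upright lever around the dial until the pointer rests over the middle of the blue stud, only pushing it from the side and never pinching it. Only then press the green lock button down fully and let it go. Leave the pointer on the blue stud, and do not disturb the spools, boxes, bottle and tin standing around.

Things in the scene. Friction and masses are not known exactly. Their poses are not given: they have to be found in the camera images.
- brake: Ribbon brake fixed to the table: a round grey base, 310 mm across and 30 mm high, with a white dial face, an aluminium ring (172 mm across, its top 50 mm above the table) and, in the middle, a white-flanged reel of burgundy ribbon (108 mm across, its spindle ending 88 mm above the table) that does not turn. Origin: centre of the base's underside, on the table. z is up; the dial marks lie on its -x side, around the direction -x seen from the centre.
- ring_axis (a point): Point on the upright axis about which the aluminium ring and its lever turn, at the height of the dial face (30 mm above the table).
- tension_ring (a joint): Angle of the ring with its lever, rad, about the upright axis: positive is counterclockwise seen from above; at 0 the lever points along the base's -x; end stops at -1.3 and 1.3. It stays where it is left; friction needs about 2.5 N sideways at the lever to move it.
- lever_grip (a point): Middle of the upright black lever with orange side faces that stands on an arm of the ring, 105 mm from the axis: 14 mm along the radius, 16 mm across, reaching from 38 to 100 mm above the table. This point is 70 mm above the table; its x axis points inward to the ring's axis. The two orange side faces (14 mm wide, 41 to 96 mm above the table) look along the arc, one each way; either may be pushed.
- pointer_tip (a point): Outer end of the lever's thin black pointer (2.5 mm wide), 137 mm from the axis, 37 mm above the table, passing just over the studs. It is on the lever's centre line.
- blue_stud: Blue round stud, the mark to be set, 18 mm across, 3 mm high, on the dial face 137 mm from the ring's axis. Four studs (blue, yellow, red, green) sit at the joint angles -0.95, -0.55, 0.55 and 0.95 in any order. They stand too low to hinder anything. Origin: centre of its underside, 30 mm above the table.
- lock_button (a joint): Travel of the green lock button, m: 0 released, 0.006 fully down, which takes 5 N; it springs back when let go. It counts as pressed beyond 0.004.
- lock_button_top (a point): Centre of the top of the green lock button (28 mm across, in a black housing) on the base, 52 mm above the table; it is pressed straight down.
- ribbon_spool: Bystander: loose white spool with burgundy ribbon, 72 mm across, 60 mm high, upright beside the base. Origin: centre of its underside.
- thread_bobbin: Bystander: loose small white bobbin with gold thread, 34 mm across, 36 mm high, standing on the base behind the reel. Origin: centre of its underside, 30 mm above the table.
- hex_box: Bystander: loose burgundy six-sided gift box, about 130 mm across, 124 mm high with its gold loop. Origin: centre of its underside.
- glue_bottle: Bystander: loose bottle with a red cap, 40 mm across, 105 mm high. Origin: centre of its underside.
- shred_tin: Bystander: loose round burgundy and gold tin with a pale lid, 64 mm across, 60 mm high. Origin: centre of its underside.
- gift_tray: Bystander: loose open gold tray, 110 x 130 x 50 mm. Origin: centre of its underside.

How it is judged:
By the outcome, as a careful person would: the job done as asked, in the order asked, and still so for the second after the job is handed in, with the robot touching nothing.
It also fails if it takes over 43 s, if anything falls off the work surface, if the arm or the gripper's body presses on something with over 40 N, if the wrist force passes 120 N, or if a joint passes its speed limit or range.

## Robot

A 7-joint arm with a two-finger parallel gripper is mounted at the origin on the work surface. World frame = base frame: x ahead of the robot, y to its left, z up, the work surface at z = 0. Lengths are in mm, angles in rad, forces in N, time in s.
With the tool pointing down it reaches from about 400 to 875 mm from the base axis. Payload 6.5 kg.
Tool frame: the origin (TCP) lies on the centre line of the jaws, within the pads' length; the fingertips stand 25 mm ahead of it and the grasp point (between the pads) lies 6 mm ahead of it; z points along the fingers, y is the line along which they close (so a half turn about z gives the same grasp; the last joint's range is limited). The gripper opens to 85 mm and grips with 20 to 120 N. Pads are 22 mm wide; open, the fingers measure 114 mm over their backs; the gripper's body (76 mm by 85 mm) begins 54 mm behind the grasp point. The pads swing forward as they close: fully open they stand 13 mm farther back than shut.
Start: joints at [1.157, 0.536, -0.004, 1.538, 0.003, 1.067, -0.071], TCP at [221.535, -611.075, 235.59] pointing down, gripper open.
Joint ranges: [-2.7, 2.7], [-0.37, 2.16], [-1.27, 1.26], [0.24, 2.4], [-1.31, 4.45], [0.19, 1.91], [-2.76, 2.76]. Speed limits (rad/s): [2.39, 2.39, 3.14, 3.14, 3.14, 3.14, 3.14].

## Interface

Orientations are given as [roll, pitch, yaw] about the fixed x, y, z axes, in that order (R = Rz(yaw) Ry(pitch) Rx(roll)).
In Python, from station import status, capture, hand_in gives the robot as it stands. The module is installed in compiled form; this text tells all that it offers.
- The arm moves only by the tool arm_command, never from a script. Its argument "plan" is a list that holds one entry, the list of rows, each a list of 7 numbers: the gripper command: -1 is fully open, 1 is shut, values between are in proportion, then the shift along the tool's x, y, z as a fraction of full scale, then the turn, a rotation vector about the tool's x, y, z as a fraction of full scale. A call has 1 to 12 rows; each row is the pose to reach, as a shift and turn from the pose commanded when the call began, along the tool's axes at that moment; what a row does not reach only later rows make up. Full scale, the value 1, is 0.12 m for a shift and 60 degrees for a turn. A row lasts 1/10 s, in which the tool goes at most 50 mm and 8.59 degrees, less where a joint would pass 70% of its speed; a pose out of reach is approached as far as the arm can. A call with a number of a shift or a turn outside -1 to 1 is refused whole. A call with a gripper value outside its range is refused whole. The fingers move at their own pace and stop on an object; "squeeze" is the grip in N (left out, the last holds). Time passes only in rows, so rows that repeat a pose let the fingers close. It gives the time, the measured TCP pose, the force, the opening and the grip force at its end, in the units of the state.
- status.state(): the state, without advancing time (a new reading comes with each control period).
- capture(name): name is "side" or "top"; returns a dict with "pixels" (400x640x3 uint8, red, green, blue), "z_map" (400x640 float32, mm along the optical axis (not along the pixel's ray), 0 where there is no reading), "fx", "fy", "cx", "cy" (pixels), "xyz" and "rotation" of the camera in the world. Camera axes: x right, y up, looking along -z (the intrinsics and any distortion apply to the point x, -y, -z); pixel columns grow to the right and rows downward; lengths in mm; the calibration is good to about 2 mm. A picture is of the moment at which its call begins.
- hand_in(): hands the job in; it is judged then, once.
The state is a dict: "clock": time; "qpos": joint angles; "dq": joint speeds; "joint_torque": joint torques, N m; "eef_pos": TCP position; "orientation": TCP orientation; "ft_force": force on the tool from outside, world axes, zero at the start; "wrist_torque": the same for the moment, N m; "gripper_width": finger opening in mm; "grasp_force": force on a finger pad.
Only numpy, scipy, OpenCV 4.12 (cv2) and the standard library are available. Lean on these libraries where they do the work, as an engineer would, in place of code of your own. Each camera call takes 0.05 s, during which the arm holds its last target. There are 200 camera calls.

## Working session

There is one attempt and no reset: what is moved stays moved. The work goes in short steps, Python scripts to look and compute and a tool call to move; the robot and the scene stay as the last step left them, time stands still between calls to the robot, and variables do not carry over. Pictures are saved under pics/ and viewed, at most 11 in all, crops included, and the job is handed in when it is done.

Besides the shell and the picture viewer there is one more tool, called after "Call:" in YAML: its name, and indented under it one key for each argument. arm_command: Moves the arm, as the interface text tells. Its arguments: {"type":"object","properties":{"plan":{"type":"array","items":{"type":"array","items":{"type":"array","items":{"type":"number","minimum":-1,"maximum":1}}}},"squeeze":{"type":"number"}},"required":["plan"]}

```bash
mkdir -p pics; python3 - <<'E'
from station import status,capture
import cv2,numpy as np,pickle
s=status.state();print({k:s[k] for k in('clock','eef_pos','orientation','gripper_width','ft_force')})
for n in('top','side'):
    c=capture(n);pickle.dump(c,open(n+'.pkl','wb'));cv2.imwrite(f'pics/{n}0.png',c['pixels'][:,:,::-1])
    print(n,[c[k] for k in('fx','fy','cx','cy','xyz','rotation')],[k for k in c])
E
```

```text
{'clock': 0.0, 'eef_pos': array([ 221.31068915, -610.48851588,  234.67641261]), 'orientation': array([-3.13977697e+00,  1.11212972e-04,  3.47831626e-01]), 'gripper_width': 85.62754646691758, 'ft_force': array([-0.90796731, -0.76919608,  0.72330887])}
top [515.8538981422205, 515.8538981422205, 311.72856532895304, 204.34824001813644, array([ 424.50434875,    6.17296166, 1678.48020046]), array([ 0.09656605, -0.01662435, -1.55155886])] ['pixels', 'z_map', 'fx', 'fy', 'cx', 'cy', 'xyz', 'rotation']
side [408.5309189237545, 408.5309189237545, 316.91074121861715, 196.61896242894, array([ 414.12776936, -678.72833516,  756.6893766 ]), array([ 0.81681869, -0.00663773, -0.25177412])] ['pixels', 'z_map', 'fx', 'fy', 'cx', 'cy', 'xyz', 'rotation']
```

View pics/top0.png

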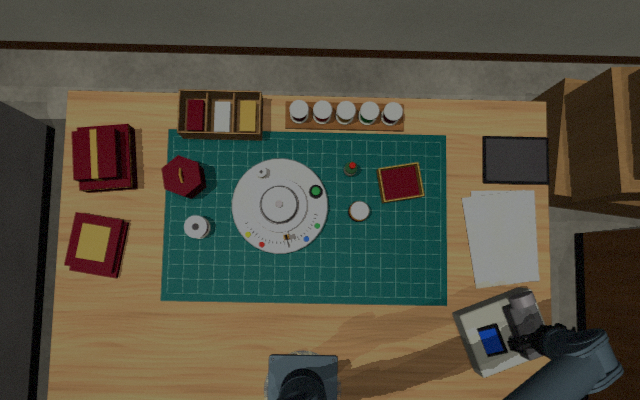

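View pics/side0.png

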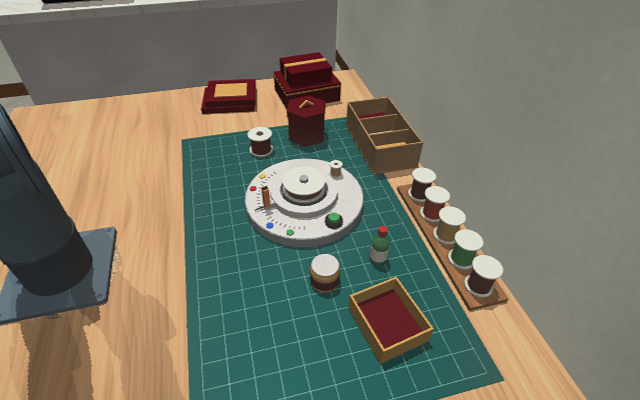

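The top view shows the dial centred near (280,205), with blue at (306,238), green at (317,226), red at (262,244) and yellow at (248,234). The lever is near (290,238) and the lock button near (316,191). In the side view the lever is at (266,197) and blue at (270,225). Next I measure these by colour and ray casting.

```bash
cat > h.py <<'E'
import numpy as np,cv2
from scipy.spatial.transform import Rotation as R
def ray(c,u,v,z):
    d=R.from_euler('xyz',c['rotation']).apply([(u-c['cx'])/c['fx'],-(v-c['cy'])/c['fy'],-1])
    return c['xyz']+d*(z-c['xyz'][2])/d[2]
def blobs(c,lo,hi,box,amin=4):
    h=cv2.cvtColor(c['pixels'],cv2.COLOR_RGB2HSV);m=cv2.inRange(h,np.array(lo),np.array(hi))
    k=np.zeros_like(m);x0,y0,x1,y1=box;k[y0:y1,x0:x1]=1
    n,_,s,ce=cv2.connectedComponentsWithStats(m*k)
    return [(s[i,4],ce[i]) for i in range(1,n) if s[i,4]>=amin]
COL=dict(blue=((105,130,60),(125,255,255)),green=((50,100,50),(80,255,255)),yellow=((20,110,90),(32,255,255)),red=((174,150,80),(180,255,255)),red2=((0,170,80),(6,255,255)),orange=((5,100,60),(18,255,255)))
E
python3 - <<'E'
from h import *;import pickle
for n,box in(('top',(228,155,330,256)),('side',(240,155,368,246))):
    c=pickle.load(open(n+'.pkl','rb'))
    for k,(lo,hi) in COL.items():
        for a,ce in blobs(c,lo,hi,box):
            print(n,k,a,ce.round(1),'z33',ray(c,*ce,33).round(1)[:2],'z52',ray(c,*ce,52).round(1)[:2],'z70',ray(c,*ce,70).round(1)[:2])
c=pickle.load(open('top.pkl','rb'))
# base disc: low-saturation bright
h=cv2.cvtColor(c['pixels'],cv2.COLOR_RGB2HSV);m=cv2.inRange(h,(0,0,90),(180,70,255));m[:150]=0;m[260:]=0;m[:,:225]=0;m[:,335:]=0
cs,_=cv2.findContours(m,cv2.RETR_EXTERNAL,cv2.CHAIN_APPROX_NONE);k=max(cs,key=cv2.contourArea)
e=cv2.fitEllipse(cv2.convexHull(k));print('base',e,ray(c,*e[0],30))
print('spindle',ray(c,279.5,204.5,88))
im=c['pixels'][150:262,222:336,::-1];cv2.imwrite('pics/t1.png',cv2.resize(im,None,fx=5.2,fy=5.2,interpolation=cv2.INTER_CUBIC))
c=pickle.load(open('side.pkl','rb'));im=c['pixels'][150:250,236:372,::-1];cv2.imwrite('pics/s1.png',cv2.resize(im,None,fx=5.5,fy=5.5,interpolation=cv2.INTER_CUBIC))
E
```

```text
top blue 19 [305.8 238.4] z33 [475.2  -1.3] z52 [474.6  -1.2] z70 [474.1  -1.1]
top green 65 [315.5 190.4] z33 [629.6 -29.4] z52 [627.2 -29. ] z70 [625.  -28.6]
top green 19 [317.  225.2] z33 [517.8 -36.2] z52 [516.8 -35.7] z70 [515.8 -35.3]
top yellow 23 [247.6 234. ] z33 [485.6 184. ] z52 [484.9 182. ] z70 [484.2 180. ]
top red2 17 [261.4 243.9] z33 [454.9 139.3] z52 [454.6 137.7] z70 [454.3 136.3]
top orange 4 [288.  237.2] z33 [477.6  55.4] z52 [477.   54.8] z70 [476.4  54.3]
side blue 27 [269.4 225.1] z33 [474.9  -2.7] z52 [473.3 -20.5] z70 [471.8 -37.3]
side green 73 [333.6 216.6] z33 [632.6 -13.1] z52 [626.9 -30.6] z70 [621.5 -47.2]
side green 27 [289.6 231.9] z33 [517.6 -36.2] z52 [514.9 -53. ] z70 [512.3 -69. ]
side yellow 20 [261.8 175.6] z33 [485.4 184.3] z52 [483.5 161.6] z70 [481.7 140.2]
side red2 17 [252.9 188.2] z33 [454.9 138.7] z52 [453.8 117.3] z70 [452.8  96.9]
side orange 10 [365.3 158.8] z33 [785.3 186.6] z52 [775.5 163.8] z70 [766.3 142.3]
side orange 59 [335.1 171.9] z33 [684.6 150.9] z52 [677.5 129.2] z70 [670.8 108.5]
side orange 109 [265.9 197.3] z33 [482.3  95.9] z52 [480.5  75.6] z70 [478.8  56.3]
base ((279.0395202636719, 205.53817749023438), (95.35696411132812, 95.92163848876953), 68.31674194335938) [578.68912433  86.59213478  30.        ]
spindle [576.52012454  82.42099825  88.        ]
```

View pics/t1.png

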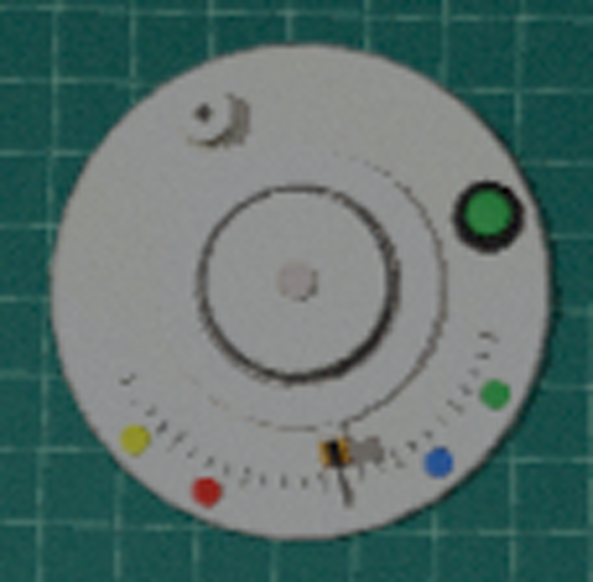

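View pics/s1.png

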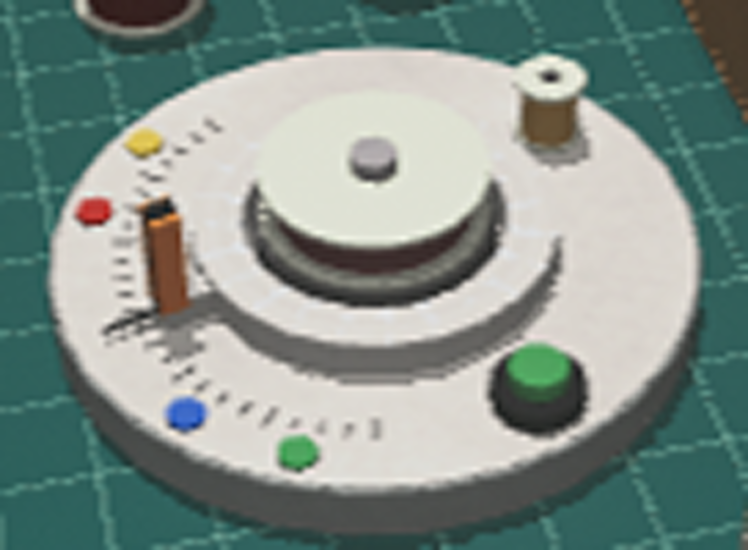

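```bash
cat >> h.py <<'E'
def go(x,y,z,yaw):
    from station import status
    s=status.state();p=s['eef_pos'];r=R.from_euler('xyz',s['orientation'])
    t=R.from_euler('xyz',[np.pi,0,yaw])
    d=r.inv().apply(np.array([x,y,z])-p)/120;w=(r.inv()*t).as_rotvec()/(np.pi/3)
    print('t',round(s['clock'],2),'at',p.round(1),'rpy',s['orientation'].round(3),'shift',d.round(3),'turn',w.round(3))
E
python3 - <<'E'
from h import *;import pickle
from scipy.optimize import least_squares
P=np.array([[475.1,-2],[517.7,-36.2],[485.5,184.1],[454.9,139]]);A=np.array([.55,.95,-.95,-.55])
f=lambda q:(P-np.c_[q[0]-137*np.cos(A+q[2]),q[1]-137*np.sin(A+q[2])]).ravel()
q=least_squares(f,[578,85,0]).x;print('centre,yaw',q,f(q).round(1))
c=pickle.load(open('top.pkl','rb'));p=ray(c,289.1,246.7,37);print('tip',p)
for nm,p in(('tip',p),('lever side',np.array([478.8,56.3]))):
    d=q[:2]-p[:2];print(nm,np.arctan2(d[1],d[0])-q[2],np.hypot(*d))
go(450,-300,235,.35)
E
```

```text
centre,yaw [5.80520167e+02 8.53660617e+01 1.44441039e-01] [-0.1  0.3  0.   0.2 -0.1 -0.1  0.3 -0.4]
tip [447.67926377  51.07550291  37.        ]
tip 0.10817700482428974 137.1952916969649
lever side 0.13388731134240692 105.79143807830506
t 0.1 at [ 221.3 -610.6  234.8] rpy [-3.14   0.     0.348] shift [ 2.674e+00 -1.783e+00  1.000e-03] turn [-0.001  0.    -0.002]
```

Call:
arm_command:
  plan:
    - [[1,1,-0.8,0,0,0,0],[1,1,-0.8,0,0,0,0],[1,1,-0.8,0,0,0,0],[1,1,-0.8,0,0,0,0]]

```text
clock: 0.5
eef_pos: [306.6, -473.3, 235.2]
orientation: [-3.138, -0.003, 0.357]
ft_force: [0.3, -1.0, -0.1]
gripper_width: 28.4
grasp_force: 0.0
```

Call:
arm_command:
  plan:
    - [[1,1,-1,0,0,0,0],[1,1,-1,0,0,0,0],[1,1,-1,0,0,0,0],[1,1,-1,0,0,0,0],[1,1,-1,0,0,0,0]]

```text
clock: 1.0
eef_pos: [375.1, -323.0, 235.5]
orientation: [-3.14, -0.001, 0.354]
ft_force: [0.3, -0.8, -0.2]
gripper_width: 0.0
grasp_force: 0.0
```

Call:
arm_command:
  plan:
    - [[1,1,-1,0,0,0,0],[1,1,-1,0,0,0,0],[1,1,-1,0,0,0,0],[1,1,-1,0,0,0,0],[1,1,-1,0,0,0,0]]

```text
clock: 1.5
eef_pos: [446.7, -170.5, 235.6]
orientation: [-3.141, -0.001, 0.352]
ft_force: [-0.5, 0.5, -0.3]
gripper_width: -0.2
grasp_force: 0.0
```

Call:
arm_command:
  plan:
    - [[1,0.5,-1,0,0,0,0],[1,0.5,-1,0,0,0,0],[1,0.5,-1,0,0,0,0],[1,0.5,-1,0,0,0,0]]

```text
clock: 1.9
eef_pos: [461.5, -36.4, 235.7]
orientation: [-3.141, -0.001, 0.353]
ft_force: [-0.1, -0.1, 0.0]
gripper_width: -0.0
grasp_force: 0.0
```

```bash
python3 -c "
from h import *
go(467.6,102.7,235,.253)"
```

```text
t 1.9 at [461.5 -36.4 235.7] rpy [-3.141e+00 -1.000e-03  3.530e-01] shift [ 0.448 -1.07   0.007] turn [-0.001 -0.001  0.095]
```

Call:
arm_command:
  plan:
    - [[1,0.45,-1,0,0,0,0.095],[1,0.45,-1,0,0,0,0.095],[1,0.45,-1,0,0,0,0.095],[1,0.45,-1,0,0,0,0.095],[1,0.45,-1,0.3,0,0,0.095],[1,0.45,-1,0.3,0,0,0.095]]

```text
clock: 2.5
eef_pos: [468.7, 88.1, 196.4]
orientation: [3.14, 0.007, 0.245]
ft_force: [-0.9, -1.0, -0.4]
gripper_width: 0.1
grasp_force: 0.0
```

```bash
python3 -c "
from h import *
go(467.6,102.7,88,.253)"
```

```text
t 2.5 at [468.7  88.1 196.4] rpy [3.14  0.007 0.245] shift [ 0.027 -0.121  0.903] turn [ 0.001  0.007 -0.008]
```

Call:
arm_command:
  plan:
    - [[1,0.03,-0.12,0,0,0,0],[1,0.03,-0.12,0,0,0,0],[1,0.03,-0.12,0.3,0,0,0],[1,0.03,-0.12,0.3,0,0,0]]

```text
clock: 2.9
eef_pos: [468.8, 104.2, 161.5]
orientation: [3.141, 0.006, 0.247]
ft_force: [-1.0, -1.3, -0.6]
gripper_width: -0.2
grasp_force: 0.0
```

```bash
python3 -c "
from h import *
go(467.6,102.7,88,.253)"
```

```text
t 2.9 at [468.8 104.2 161.5] rpy [3.141 0.006 0.247] shift [-0.009  0.009  0.612] turn [ 0.001  0.006 -0.006]
```

Call:
arm_command:
  plan:
    - [[1,0,0,0.3,0,0,0],[1,0,0,0.6,0,0,0],[1,0,0,0.61,0,0,0],[1,0,0,0.61,0,0,0],[1,0,0,0.61,0,0,0]]

```text
clock: 3.4
eef_pos: [472.3, 106.8, 92.4]
orientation: [3.141, -0.003, 0.248]
ft_force: [-0.1, 0.0, 0.7]
gripper_width: -0.1
grasp_force: 0.0
```

```bash
python3 - <<'E'
from h import *;from station import capture
c=capture('side');im=c['pixels'][100:250,200:372,::-1];cv2.imwrite('pics/s2.png',cv2.resize(im,None,fx=4,fy=4,interpolation=cv2.INTER_CUBIC))
# finger centre track: finger stays d mm behind lever along -t, at r=105
q=(580.5,85.4,.1444)
for a in (.2,.3,.4,.5,.55):
    ph=a+q[2];t=np.array([np.sin(ph),-np.cos(ph)]);L=np.array(q[:2])-105*np.array([np.cos(ph),np.sin(ph)])
    print(a);go(*(L-22.5*t),88,ph)
E
```

```text
0.2
t 3.45 at [472.3 106.9  92.4] rpy [ 3.141e+00 -3.000e-03  2.480e-01] shift [-0.059  0.293  0.037] turn [ 0.    -0.003 -0.092]
0.3
t 3.45 at [472.3 106.9  92.4] rpy [ 3.141e+00 -3.000e-03  2.480e-01] shift [-0.065  0.382  0.037] turn [ 0.001 -0.003 -0.188]
0.4
t 3.45 at [472.3 106.9  92.4] rpy [ 3.141e+00 -3.000e-03  2.480e-01] shift [-0.062  0.471  0.037] turn [ 0.001 -0.003 -0.283]
0.5
t 3.45 at [472.3 106.9  92.4] rpy [ 3.141e+00 -3.000e-03  2.480e-01] shift [-0.05   0.56   0.037] turn [ 0.001 -0.003 -0.379]
0.55
t 3.45 at [472.3 106.9  92.4] rpy [ 3.141e+00 -3.000e-03  2.480e-01] shift [-0.04   0.604  0.037] turn [ 0.001 -0.003 -0.426]
```

View pics/s2.png

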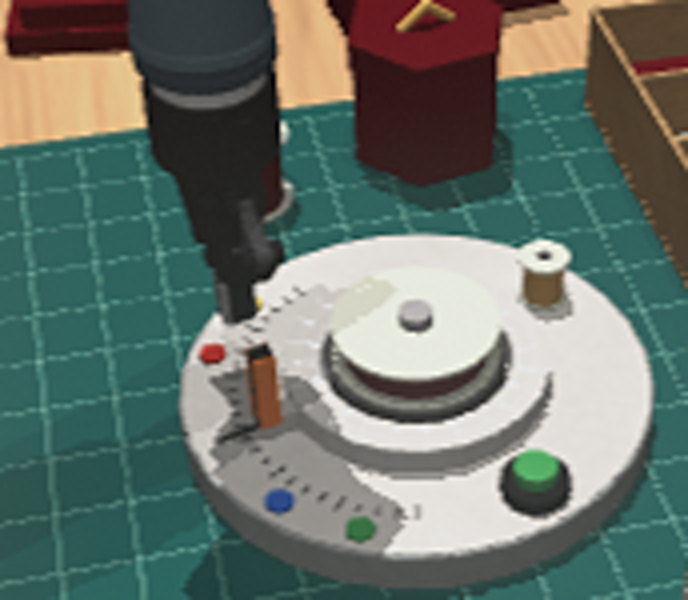

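The side view shows the shut fingertips at crop (235,315), behind and on the far side of the lever at (262,390). The lever hasn't been touched. I'll push toward about 0.45 first.

Call:
arm_command:
  plan:
    - [[1,-0.03,0.15,0.03,0,0,-0.04],[1,-0.055,0.24,0.03,0,0,-0.06],[1,-0.06,0.29,0.03,0,0,-0.09],[1,-0.065,0.34,0.03,0,0,-0.14],[1,-0.065,0.38,0.03,0,0,-0.19],[1,-0.063,0.43,0.03,0,0,-0.235],[1,-0.06,0.47,0.03,0,0,-0.28],[1,-0.06,0.47,0.03,0,0,-0.28],[1,-0.06,0.47,0.03,0,0,-0.28]]

```text
clock: 4.35
eef_pos: [478.5, 50.4, 87.8]
orientation: [3.141, -0.002, 0.54]
ft_force: [0.3, 0.9, -0.1]
gripper_width: 0.0
grasp_force: 0.0
```

```bash
cat >> h.py <<'E'
Q=np.array([580.5,85.4,.1444])
def lever(nm):
    from station import capture
    c=capture('side');im=c['pixels']
    for a,ce in blobs(c,(5,100,40),(18,255,255),(235,180,320,246),15):
        p=ray(c,*ce,70);d=Q[:2]-p[:2];print('orange',a,ce.round(1),p.round(1),np.arctan2(d[1],d[0])-Q[2],np.hypot(*d))
    c2=capture('top')
    cv2.imwrite('pics/'+nm,np.hstack([cv2.resize(i,(400,400),interpolation=cv2.INTER_CUBIC) for i in(im[170:250,240:320,::-1],c2['pixels'][205:255,270:320,::-1])]))
E
python3 - <<'E'
from h import *
lever('p1.png');go(467.6,102.7,88,.253)
E
```

```text
orange 22 [268.6 202.8] [482.2  35.4  70. ] 0.32609036619115583 110.26372215428601
orange 96 [273.4 204.5] [492.4  26.9  70. ] 0.4414309611167252 105.76444357543697
t 4.45 at [478.1  50.5  87.4] rpy [ 3.141e+00 -1.000e-03  5.410e-01] shift [ 0.149 -0.418 -0.005] turn [ 0.001 -0.001  0.275]
```

View pics/p1.png

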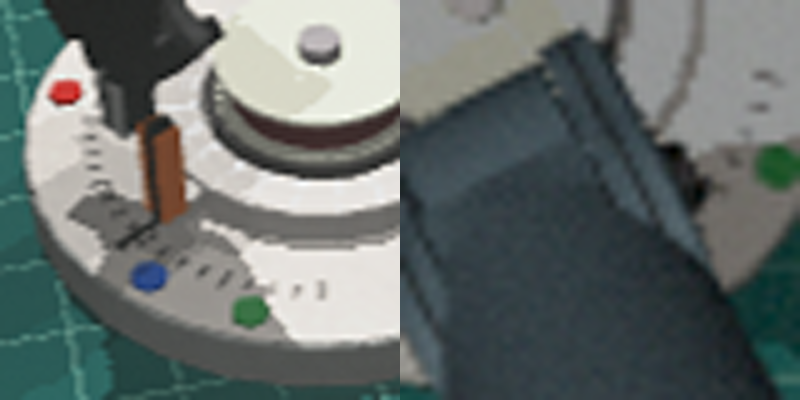

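The left side-view panel shows the fingertip touching the lever. The pointer tip is at about (120,248), which is raw pixel (264,219.6), still short of blue at (149,277).

```bash
python3 - <<'E'
from h import *;import pickle
c=pickle.load(open('side.pkl','rb'))
p=ray(c,264,219.6,37);d=Q[:2]-p[:2];a=np.arctan2(d[1],d[0])-Q[2];print('tip',p,a,np.hypot(*d))
t=lambda ph:np.array([np.sin(ph),-np.cos(ph)])
pos=np.array([478.2,50.5])
for A in(a,.40,.42):
    ph=A+Q[2];L=Q[:2]-105*np.array([np.cos(ph),np.sin(ph)]);print(A,'gap along t',(L-pos)@t(ph),'radial',(L-pos)@np.array([np.cos(ph),np.sin(ph)]))
    for b in(.5,.55):
        ph2=b+Q[2];L2=Q[:2]-105*np.array([np.cos(ph2),np.sin(ph2)]);print(b);go(*(L2-((L-pos)@t(ph))*t(ph2)),87.5,ph2)
E
```

```text
tip [464.90053696  14.57247178  37.        ] 0.4053037858019536 135.57202738070347
0.4053037858019536 gap along t 23.686559378691403 radial 0.46206381822675513
0.5
t 4.45 at [478.1  50.5  87.4] rpy [ 3.141e+00 -1.000e-03  5.410e-01] shift [-0.01   0.084 -0.001] turn [ 0.001 -0.001 -0.099]
0.55
t 4.45 at [478.1  50.5  87.4] rpy [ 3.141e+00 -1.000e-03  5.410e-01] shift [-0.014  0.128 -0.001] turn [ 0.001 -0.001 -0.147]
0.4 gap along t 23.126880652007934 radial 0.5862083385315127
0.5
t 4.45 at [478.1  50.5  87.4] rpy [ 3.141e+00 -1.000e-03  5.410e-01] shift [-0.009  0.088 -0.001] turn [ 0.001 -0.001 -0.099]
0.55
t 4.45 at [478.1  50.5  87.4] rpy [ 3.141e+00 -1.000e-03  5.410e-01] shift [-0.013  0.133 -0.001] turn [ 0.001 -0.001 -0.147]
0.42 gap along t 25.233838818029813 radial 0.10258502294649083
0.5
t 4.45 at [478.1  50.5  87.4] rpy [ 3.141e+00 -1.000e-03  5.410e-01] shift [-0.011  0.071 -0.001] turn [ 0.001 -0.001 -0.099]
0.55
t 4.45 at [478.1  50.5  87.4] rpy [ 3.141e+00 -1.000e-03  5.410e-01] shift [-0.016  0.116 -0.001] turn [ 0.001 -0.001 -0.147]
```

Call:
arm_command:
  plan:
    - [[1,-0.004,0.04,0,0,0,-0.05],[1,-0.008,0.08,0,0,0,-0.1],[1,-0.012,0.115,0,0,0,-0.145],[1,-0.012,0.115,0,0,0,-0.145],[1,-0.012,0.115,0,0,0,-0.145]]

```text
clock: 4.95
eef_pos: [483.7, 37.9, 86.9]
orientation: [3.141, -0.0, 0.692]
ft_force: [0.1, -1.2, 0.1]
gripper_width: -0.0
grasp_force: 0.0
```

```bash
python3 - <<'E'
from h import *
lever('p2.png');go(478,50,88,.54)
E
```

```text
orange 26 [272.5 204.6] [490.2  27.2  70. ] 0.42850856170778473 107.44801259228035
orange 91 [277.4 206.9] [500.2  16.5  70. ] 0.5645691599418482 105.81600426907046
t 5.05 at [483.7  38.   86.9] rpy [ 3.141 -0.     0.693] shift [ 0.027 -0.107 -0.009] turn [ 0.    -0.     0.146]
```

View pics/p2.png

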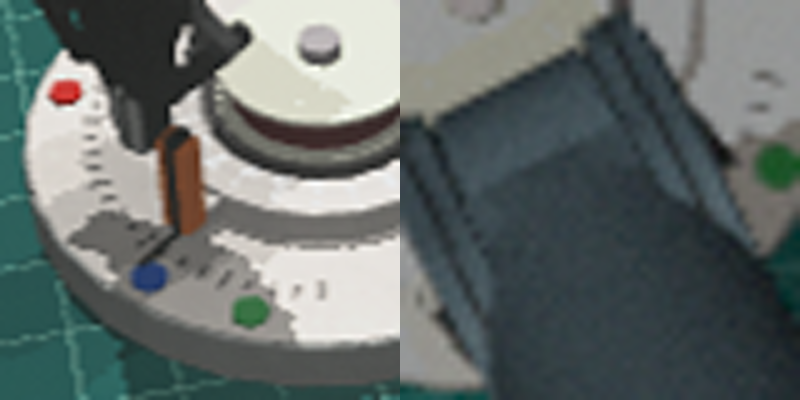

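The pointer now reaches the near edge of the blue stud, with its tip at about (138,265) and blue at (149,277). I'll back off and measure with a clear view.

Call:
arm_command:
  plan:
    - [[1,0,-0.2,0,0,0,0],[1,0,-0.35,0,0,0,0],[1,-0.2,-0.6,-0.3,0,0,0],[1,-0.4,-0.9,-0.6,0,0,0],[1,-0.5,-1,-0.9,0,0,0],[1,-0.5,-1,-0.9,0,0,0],[1,-0.5,-1,-0.9,0,0,0]]

```text
clock: 5.75
eef_pos: [361.4, 91.8, 195.7]
orientation: [3.139, -0.002, 0.693]
ft_force: [0.2, -0.7, -0.6]
gripper_width: -0.1
grasp_force: 0.0
```

```bash
cat >> h.py <<'E'
def proj(c,P):
    p=R.from_euler('xyz',c['rotation']).inv().apply(np.asarray(P,float)-c['xyz'])
    return np.c_[c['cx']+c['fx']*p[:,0]/-p[:,2],c['cy']-c['fy']*p[:,1]/-p[:,2]]
def polar(c,z,nm,radii=range(117,134,4)):
    # unwrap the dial at height z; darkness profile against joint angle
    A=np.arange(.25,.85,.005);g=c['pixels'].astype(np.float32)[...,0]  # red channel
    for r in radii:
        ph=A+Q[2];uv=proj(c,np.c_[Q[0]-r*np.cos(ph),Q[1]-r*np.sin(ph),np.full(len(A),z)]).astype(np.float32)
        v=cv2.remap(g,uv[:,:1],uv[:,1:],cv2.INTER_LINEAR)[:,0];i=np.argmin(v)
        w=np.clip(np.median(v)-v-15,0,None)*(abs(A-A[i])<.045);print(nm,r,'angle',round((w@A)/w.sum(),3),'min',v[i],'med',np.median(v))
E
python3 - <<'E'
from h import *;from station import capture
import pickle
for n in('top','side'):
    c=capture(n);pickle.dump(c,open(n+'1.pkl','wb'));polar(c,37,n)
    for a,ce in blobs(c,*COL['blue'],(240,180,330,256)):print('blue',a,ce,ray(c,*ce,33))
    im=c['pixels'];im=im[205:265,260:340] if n=='top' else im[185:245,240:320]
    cv2.imwrite(f'pics/{n}3.png',cv2.resize(im[...,::-1],None,fx=5,fy=5,interpolation=cv2.INTER_CUBIC))
cv2.imwrite('pics/b3.png',np.hstack([cv2.imread('pics/top3.png'),cv2.imread('pics/side3.png')]))
go(483.7,38,87,.69)
E
```

```text
top 117 angle 0.512 min 61.25 med 125.618164
top 121 angle 0.506 min 85.208984 med 130.74316
top 125 angle 0.512 min 88.40625 med 139.33203
top 129 angle 0.529 min 47.59375 med 145.48145
top 133 angle 0.541 min 37.84375 med 145.68066
blue 16 [306.125 238.25 ] [475.60434982  -2.35705852  33.        ]
side 117 angle 0.51 min 61.941406 med 183.50781
side 121 angle 0.512 min 67.75 med 161.31836
side 125 angle 0.515 min 44.65625 med 196.26123
side 129 angle 0.518 min 99.41406 med 217.5791
side 133 angle 0.558 min 62.039062 med 226.65967
blue 28 [269.5 225. ] [475.18585606  -2.54801525  33.        ]
t 5.85 at [360.9  91.5 194.3] rpy [-3.141  0.     0.693] shift [0.504 0.997 0.893] turn [-0.     0.     0.002]
```

View pics/b3.png

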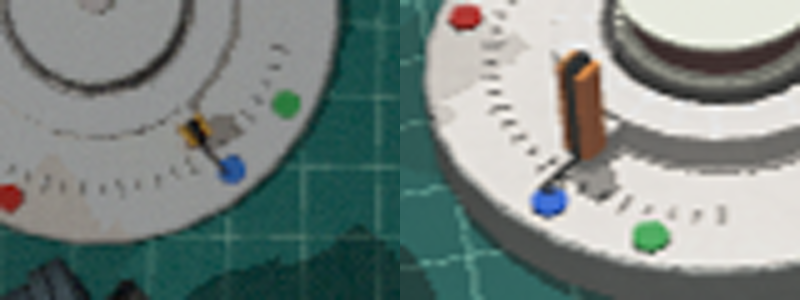

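In both views the pointer falls just short of the middle of the blue stud: it measures 0.511 in each camera, against a target of 0.55. I'll go back in and push another 4 mm.

Call:
arm_command:
  plan:
    - [[1,0.2,0.2,0.3,0,0,0],[1,0.4,0.5,0.7,0,0,0],[1,0.5,0.7,0.89,0,0,0],[1,0.5,0.85,0.89,0,0,-0.03],[1,0.5,0.9,0.89,0,0,-0.03],[1,0.5,0.9,0.89,0,0,-0.03],[1,0.5,0.9,0.89,0,0,-0.03]]

```text
clock: 6.55
eef_pos: [475.2, 47.8, 88.1]
orientation: [-3.141, -0.0, 0.725]
ft_force: [-0.3, -0.6, 0.8]
gripper_width: -0.0
grasp_force: 0.0
```

```bash
python3 -c "
from h import *
go(485.6,34.3,87,.731)"
```

```text
t 6.55 at [475.2  47.8  88.1] rpy [-3.141 -0.     0.725] shift [-0.01   0.141  0.009] turn [-0.    -0.    -0.006]
```

Call:
arm_command:
  plan:
    - [[1,-0.005,0.05,0,0,0,0],[1,-0.008,0.09,0,0,0,0],[1,-0.01,0.115,0,0,0,0],[1,-0.01,0.13,0,0,0,-0.006],[1,-0.01,0.14,0,0,0,-0.006],[1,-0.01,0.14,0,0,0,-0.006],[1,-0.01,0.14,0,0,0,-0.006]]

```text
clock: 7.25
eef_pos: [486.0, 33.7, 88.0]
orientation: [-3.141, 0.0, 0.731]
ft_force: [-2.2, 1.4, 1.2]
gripper_width: 0.0
grasp_force: 0.9
```

```bash
python3 - <<'E'
from h import *;from station import capture
polar(capture('side'),37,'side',range(115,132,3))
go(485.6,34.3,87,.731)
E
```

```text
side 115 angle 0.545 min 53.32422 med 107.93848
side 118 angle 0.544 min 44.890625 med 106.06299
side 121 angle 0.541 min 50.251953 med 102.13867
side 124 angle 0.539 min 47.1875 med 101.15527
side 127 angle 0.542 min 42.960938 med 106.14014
side 130 angle 0.55 min 41.320312 med 106.20801
t 7.3 at [486.   33.7  87.9] rpy [-3.141  0.     0.731] shift [ 0.001 -0.006  0.008] turn [-0.  0.  0.]
```

Call:
arm_command:
  plan:
    - [[1,0,-0.1,0,0,0,0],[1,0,-0.35,0,0,0,0],[1,-0.2,-0.6,-0.3,0,0,0],[1,-0.4,-0.9,-0.6,0,0,0],[1,-0.5,-1,-0.95,0,0,0],[1,-0.5,-1,-0.95,0,0,0]]

```text
clock: 7.9
eef_pos: [360.9, 84.2, 205.7]
orientation: [3.136, -0.004, 0.734]
ft_force: [1.8, -0.3, 0.2]
gripper_width: 0.1
grasp_force: 0.0
```

```bash
python3 - <<'E'
from h import *;from station import capture
for n in('top','side'):polar(capture(n),37,n,range(115,128,3))
go(627,-29,200,.731)
E
```

```text
top 115 angle 0.556 min 68.22461 med 128.39453
top 118 angle 0.575 min 78.07422 med 124.30078
top 121 angle 0.568 min 85.78906 med 126.993164
top 124 angle 0.556 min 85.5625 med 133.14062
top 127 angle 0.55 min 67.328125 med 141.95801
side 115 angle 0.559 min 74.27539 med 211.97461
side 118 angle 0.554 min 65.51758 med 178.48438
side 121 angle 0.547 min 88.71875 med 163.02344
side 124 angle 0.545 min 81.0625 med 177.10938
side 127 angle 0.545 min 67.46484 med 202.17578
t 8.0 at [361.8  83.  203. ] rpy [ 3.138e+00 -2.000e-03  7.310e-01] shift [1.021 2.171 0.035] turn [ 0.003 -0.002  0.   ]
```

The pointer sits at about 0.55 in both views, on the middle of the blue stud. Next is the button.

Call:
arm_command:
  plan:
    - [[1,0.5,1,0,0,0,0],[1,0.5,1,0,0,0,0],[1,0.5,1,0,0,0,0],[1,0.5,1,0,0,0,0]]

```text
clock: 8.4
eef_pos: [489.8, 31.3, 200.0]
orientation: [-3.141, -0.0, 0.726]
ft_force: [-1.4, 0.1, -1.4]
gripper_width: 0.2
grasp_force: 0.0
```

Call:
arm_command:
  plan:
    - [[1,0.5,1,0,0,0,0],[1,0.5,1,0,0,0,0],[1,0.5,1,0,0,0,0],[1,0.5,1,0,0,0,0],[1,0.5,1,0,0,0,0]]

```text
clock: 8.9
eef_pos: [610.0, -15.2, 199.6]
orientation: [-3.139, 0.002, 0.731]
ft_force: [0.1, -0.5, -0.5]
gripper_width: 0.3
grasp_force: 0.0
```

```bash
python3 -c "
from h import *
go(627,-29.8,90,.731)"
```

```text
t 8.9 at [610.  -15.2 199.6] rpy [-3.139e+00  2.000e-03  7.310e-01] shift [0.026 0.188 0.913] turn [-0.003  0.002 -0.   ]
```

Call:
arm_command:
  plan:
    - [[1,0.026,0.18,0,0,0,0],[1,0.026,0.18,0.3,0,0,0],[1,0.026,0.18,0.6,0,0,0],[1,0.026,0.18,0.85,0,0,0],[1,0.026,0.18,0.85,0,0,0],[1,0.026,0.18,0.85,0,0,0]]

```text
clock: 9.5
eef_pos: [626.7, -28.6, 100.0]
orientation: [-3.14, 0.001, 0.732]
ft_force: [0.1, -0.4, 2.2]
gripper_width: 0.3
grasp_force: 0.0
```

```bash
python3 -c "
from h import *
go(627,-29.8,71,.731)"
```

```text
t 9.5 at [626.7 -28.6 100. ] rpy [-3.14e+00  1.00e-03  7.32e-01] shift [-0.005  0.009  0.242] turn [-0.001  0.001  0.001]
```

Call:
arm_command:
  plan:
    - [[1,-0.004,0.008,0.08,0,0,0],[1,-0.004,0.008,0.16,0,0,0],[1,-0.004,0.008,0.2,0,0,0],[1,-0.004,0.008,0.22,0,0,0],[1,-0.004,0.008,0.225,0,0,0],[1,-0.004,0.008,0.225,0,0,0]]

```text
clock: 10.1
eef_pos: [628.1, -30.6, 73.1]
orientation: [3.141, -0.0, 0.731]
ft_force: [-0.6, -0.4, -0.0]
gripper_width: 0.1
grasp_force: 0.0
```

Call:
arm_command:
  plan:
    - [[1,0,0,0.015,0,0,0],[1,0,0,0.025,0,0,0],[1,0,0,0.025,0,0,0]]

```text
clock: 10.4
eef_pos: [627.8, -30.6, 69.9]
orientation: [-3.141, 0.0, 0.731]
ft_force: [-0.1, 0.7, -0.0]
gripper_width: 0.4
grasp_force: 0.0
```

```bash
python3 - <<'E'
from h import *;from station import capture
c=capture('side');go(627,-30,70,.731)
cv2.imwrite('pics/btn.png',cv2.resize(c['pixels'][160:250,290:380,::-1],None,fx=6,fy=6,interpolation=cv2.INTER_CUBIC))
E
```

```text
t 10.45 at [627.9 -30.6  69.9] rpy [-3.142  0.     0.731] shift [-0.002 -0.009 -0.001] turn [-0.  0.  0.]
```

View pics/btn.png

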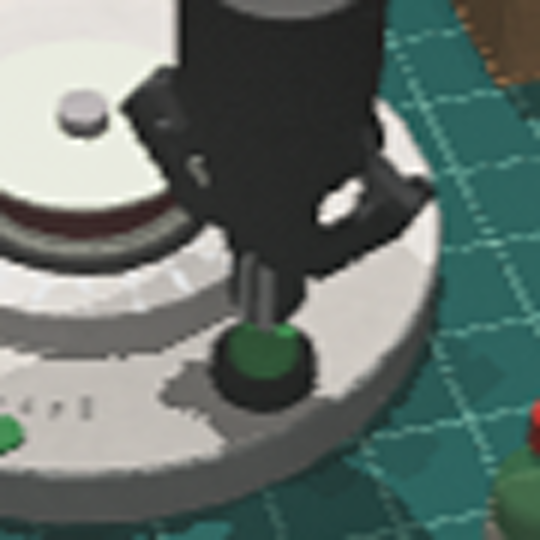

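The fingertips at crop (262,325) are over the green button at (262,350) but not yet touching it. I'll continue down slowly.

Call:
arm_command:
  plan:
    - [[1,0,0,0.02,0,0,0],[1,0,0,0.04,0,0,0],[1,0,0,0.04,0,0,0]]

```text
clock: 10.75
eef_pos: [627.6, -30.6, 64.7]
orientation: [-3.141, 0.001, 0.731]
ft_force: [-0.2, -0.1, 0.2]
gripper_width: -0.1
grasp_force: 0.0
```

Call:
arm_command:
  plan:
    - [[1,0,0,0.02,0,0,0],[1,0,0,0.04,0,0,0],[1,0,0,0.04,0,0,0]]

```text
clock: 11.05
eef_pos: [627.6, -30.6, 59.9]
orientation: [-3.141, 0.001, 0.731]
ft_force: [-0.5, -0.2, -0.1]
gripper_width: 0.0
grasp_force: 0.0
```

```bash
python3 - <<'E'
from h import *;from station import capture
c=capture('side')
print([(a,ce.round(1),ray(c,*ce,52).round(1)) for a,ce in blobs(c,(50,100,30),(80,255,255),(310,195,360,240))])
cv2.imwrite('pics/btn2.png',cv2.resize(c['pixels'][160:250,290:380,::-1],None,fx=6,fy=6,interpolation=cv2.INTER_CUBIC))
E
```

```text
[(np.int32(44), array([333.8, 219.3]), array([624.9, -39.3,  52. ]))]
```

View pics/btn2.png

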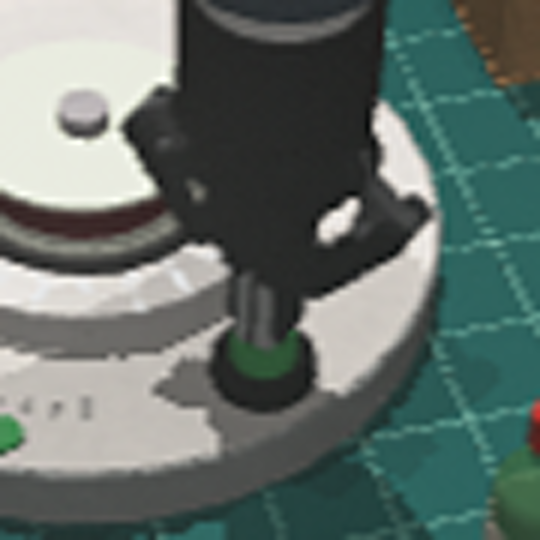

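The fingertips at crop (265,345) have just about reached the centre of the button top. The shut tips stand less far ahead than I assumed.

Call:
arm_command:
  plan:
    - [[1,0,0,0.01,0,0,0],[1,0,0,0.02,0,0,0],[1,0,0,0.03,0,0,0],[1,0,0,0.03,0,0,0]]

```text
clock: 11.5
eef_pos: [627.9, -30.6, 56.6]
orientation: [-3.142, 0.0, 0.731]
ft_force: [0.7, 0.2, 0.5]
gripper_width: -0.1
grasp_force: 0.0
```

Call:
arm_command:
  plan:
    - [[1,0,0,0.01,0,0,0],[1,0,0,0.02,0,0,0],[1,0,0,0.02,0,0,0]]

```text
clock: 11.8
eef_pos: [627.9, -30.6, 54.4]
orientation: [3.142, 0.0, 0.731]
ft_force: [-1.2, -0.3, 3.3]
gripper_width: -0.3
grasp_force: 1.2
```

Call:
arm_command:
  plan:
    - [[1,0,0,0.01,0,0,0],[1,0,0,0.02,0,0,0],[1,0,0,0.025,0,0,0],[1,0,0,0.025,0,0,0]]

```text
clock: 12.2
eef_pos: [628.0, -30.6, 51.4]
orientation: [3.142, -0.0, 0.731]
ft_force: [-1.1, -0.6, 4.1]
gripper_width: -0.4
grasp_force: 2.1
```

Call:
arm_command:
  plan:
    - [[1,0,0,0.01,0,0,0],[1,0,0,0.015,0,0,0],[1,0,0,0.015,0,0,0]]

```text
clock: 12.5
eef_pos: [628.1, -30.6, 50.4]
orientation: [3.141, 0.0, 0.731]
ft_force: [-3.8, -0.3, 10.3]
gripper_width: -0.2
grasp_force: 5.4
```

Call:
arm_command:
  plan:
    - [[1,0,0,0.008,0,0,0],[1,0,0,0.008,0,0,0]]

```text
clock: 12.7
eef_pos: [628.1, -30.6, 50.2]
orientation: [3.141, 0.0, 0.731]
ft_force: [-6.5, -0.5, 18.5]
gripper_width: 0.0
grasp_force: 8.9
```

Call:
arm_command:
  plan:
    - [[1,0,0,-0.1,0,0,0],[1,0,0,-0.3,0,0,0],[1,0,0,-0.6,0,0,0],[1,0,0,-1,0,0,0],[1,0,0,-1,0,0,0]]

```text
clock: 13.2
eef_pos: [632.2, -30.1, 175.1]
orientation: [3.134, -0.008, 0.731]
ft_force: [0.4, 0.0, 0.8]
gripper_width: -0.1
grasp_force: 0.0
```

Call:
arm_command:
  plan:
    - [[1,0.6,0.8,-0.6,0,0,0],[1,0.6,0.8,-0.6,0,0,0],[1,0.6,0.8,-0.6,0,0,0],[1,0.6,0.8,-0.6,0,0,0],[1,0.6,0.8,-0.6,0,0,0],[1,0.6,0.8,-0.6,0,0,0]]

```text
clock: 13.8
eef_pos: [744.2, -53.6, 239.0]
orientation: [-3.14, 0.002, 0.732]
ft_force: [-0.4, 0.5, -1.2]
gripper_width: -0.1
grasp_force: 0.0
```

```bash
python3 - <<'E'
from h import *;from station import capture,status
for n in('top','side'):
    c=capture(n);polar(c,37,n,range(115,128,4));cv2.imwrite(f'pics/{n}9.png',c['pixels'][...,::-1])
print(status.state()['clock'],status.state()['eef_pos'],[(a,ray(c,*ce,52)) for a,ce in blobs(c,*COL['green'],(310,195,360,240))])
E
```

```text
top 115 angle 0.556 min 72.66016 med 130.67285
top 119 angle 0.575 min 83.21875 med 126.427734
top 123 angle 0.555 min 92.125 med 132.23535
top 127 angle 0.55 min 68.765625 med 143.20801
side 115 angle 0.559 min 75.02637 med 213.6416
side 119 angle 0.552 min 83.12012 med 175.70215
side 123 angle 0.547 min 68.69531 med 175.18164
side 127 angle 0.545 min 67.234375 med 204.2041
13.9 [744.29720715 -53.69345807 239.4996198 ] [(np.int32(71), array([626.79639544, -30.26369219,  52.        ]))]
```

View pics/side9.png

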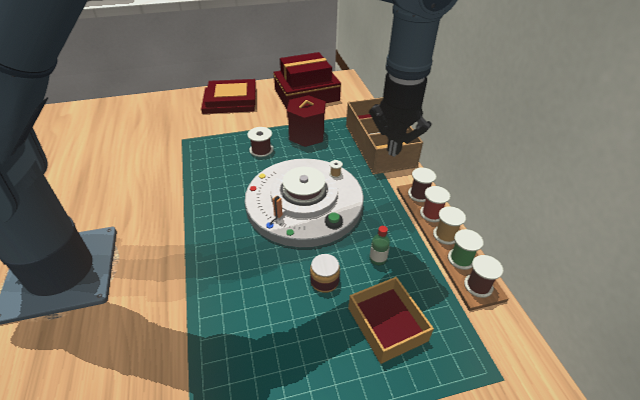

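The pointer is over the blue stud at (270,225), the button at (334,217) has sprung back, and nothing around has moved. The arm is clear.

```bash
python3 -c "
from station import hand_in
print(hand_in())"
```

```text
the job is handed in; nothing more can be done
None
```

The job is handed in: the pointer rests on the middle of the blue stud (about 0.55 rad in both cameras), the green button was then pressed to its stop and let go, and no bystander was seen to move.

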